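# Put the upper roller back into the pastry sheeter

### The arm

A 6-joint arm with a two-finger parallel gripper is mounted at the origin on a cart in front of the work surface, level with it; the furniture and walls round the work are solid. World frame = base frame: x ahead of the robot, y to its left, z up, the work surface at z = 0. Lengths are in m, angles in rad, forces in N, time in s.
With the tool pointing down it reaches from about 0.4 to 0.825 m from the base axis. Payload 7 kg.
Tool frame: the origin (TCP) lies at the very end of the fingers, on their centre line; the grasp point (between the pads) lies 19 mm behind it; x points along the fingers, y is the direction in which the jaws open and shut, and the axes are right-handed (so a half turn about x gives the same grasp; the last joint's range is limited). The gripper opens to 88 mm and grips with 3 to 60 N. Pads are 19 mm wide; open, the fingers measure 130 mm over their backs; the gripper's body (78 mm by 193 mm) begins 47 mm behind the grasp point.
Start: joints at [-0.987, 0.359, 0.012, 0, -1.224, -0.288], TCP at [0.197, -0.646, 0.189] pointing down, gripper open.
Joint ranges: [-3.07, 3.07], [-1.43, 2.12], [-1.02, 1.25], [-3.03, 1.67], [-3.05, -0], [-3.03, 3.03]. Speed limits (rad/s): [2.39, 2.39, 3.01, 3.14, 3.14, 3.14].

### API

Orientations are given as [roll, pitch, yaw] about the fixed x, y, z axes, in that order (R = Rz(yaw) Ry(pitch) Rx(roll)).
In Python, from station import arm gives the robot as it stands.
- The arm moves only by the shell command python3 -m inch 'ROWS' [OPENING] [FORCE]. ROWS is text: rows parted by semicolons, each of 6 numbers parted by spaces: the shift along the world's x, y, z in units of 30 mm (1.0 is 30 mm), then the turn, a rotation vector about the world's x, y, z in units of 5 degrees (1.0 is 5 degrees). In form: dx dy dz wx wy wz; .... A call has 1 to 12 rows; each row shifts and turns the commanded pose from where the row before left it; what a row does not reach is not made up. A row lasts 1/8 s, in which the tool goes at most 62.5 mm and 10.7 degrees, less where a joint would pass 70% of its speed; a pose out of reach is approached as far as the arm can. A call is refused whole if a number of a shift passes 1 or a number of a turn 1, either way. A call with a gripper value outside its range is refused whole. OPENING is the opening, from 0 (shut) to 1 (fully open), set as the call begins (- or left out, the last holds). The fingers move at their own pace and stop on an object; FORCE is the grip in N (left out, the last holds). Time passes only in rows, so rows that do not move let the fingers close. It gives the time, the measured TCP pose, the force and the opening at its end, in the units of the state.
- arm.get_state(): the state, without advancing time (a new reading comes with each control period).
- arm.grab_frame(name): name is "scene" or "top"; returns a dict with "frame" (480x640x3 uint8, red, green, blue), "range_z" (480x640 float32, m along the optical axis (not along the pixel's ray), 0 where there is no reading), "mtx" (3x3 intrinsics, pixels), "dist_coeffs" ([k1, k2, p1, p2, k3] as OpenCV has them; the pictures are not rectified), "pose" (4x4, takes a point from camera to world coordinates). Camera axes: x right, y up, looking along -z (the intrinsics and any distortion apply to the point x, -y, -z); pixel columns grow to the right and rows downward; lengths in m; the calibration is good to about 2 mm. A picture is of the moment at which its call begins.
- arm.job_done(): hands the job in, once; it reports no verdict.
Trained networks look in a picture, given as the dict that the camera call returned (one of the last four; its "shot" number tells which), for a name from the list of things; names that differ only in an ending like _2 or _b are one class to them, and where a whole thing is asked for, a point or a joint stands for the part that bears it (a point fixed in the world has none). Each returns a list of dicts, best first, with "confidence" (0 to 1); they miss things now and then, are a little off and sometimes report something else, mostly with a low value. They report only what shows in the picture. A call takes as long as a camera call.
- arm.search_frame(picture, target): "extent" ([centre column, centre row, width, height] as shares, 0 to 1, of the picture: columns of its width, rows of its height, round what is visible of it).
- arm.masks_of(picture, target): "mask" (480x640 bool, what is visible of it) and "extent" ([centre column, centre row, width, height] as shares, 0 to 1, of the picture: columns of its width, rows of its height, round what is visible of it).
- arm.place_of(picture, target): "position" ([column, row] as shares, 0 to 1, of the picture: columns of its width, rows of its height: a listed point, or the origin of a listed thing).
The state is a dict: "t": time; "q": joint angles; "qd": joint speeds; "joint_efforts": joint torques, N m; "eef_pos": TCP position; "ee_rot": TCP orientation; "force": force on the tool from outside, world axes, zero at the start; "moment": the same for the moment, N m; "width": finger opening in m.
Only numpy, scipy, OpenCV 4.12 (cv2) and the standard library are available. Lean on these libraries where they do the work, as an engineer would, in place of code of your own. Each camera call takes 0.05 s, during which the arm holds its last target. There are 200 camera calls.

### The job

Take the washed white roller off its wooden drying rest and put it back into the pastry sheeter: lower both axle ends together into the two open slots until both rest evenly on the slot floors, then let go and move clear. The floors stand at a thickness setting that nobody wrote down, so feel for them: set the roller down gently, never force it and never let it drop, and leave the jars and the shaker alone.

Things in the scene. Friction and masses are not known exactly. Their poses are not given: they have to be found in the camera images.
- roller_mid (a point): middle of the loose roller, on its axle. White plastic, 56 mm diameter, 94 mm long, on a steel axle of 12 mm diameter and 130 mm overall (18 mm out at each end); 0.2 to 0.45 kg; both ends alike. x = along the axle; being round it may turn about x. It starts level, axle in the vees of the drying rest, this point 50 mm above the table; both sides free at mid-length
- drying_rest: fixed low wooden rest, 134 x 70 mm base 8 mm thick, with two vee uprights 8 mm thick at x = -57 and +57 mm that hold the axle ends, 55 mm high at most. Origin in the middle of its underside, on the table; x = along the roller's axle, z up
- sheeter: fixed pastry sheeter, base 132 x 84 mm. Origin: middle of its underside; x = from slot to slot, z up. White end frames at x = 50 to 62 and -50 to -62 mm, 72 mm wide in y, 108 mm high, each with one vertical slot open at the top, 14.5 mm wide (mouth about 2 mm wider each side over the top 9 mm). Below the axle's place lies a fixed steel roller, its top 46 mm above the table
- slots_mid (a point): point midway between the two slots, level with the frame tops (108 mm above the table). x = along which the axle must lie, either way round; y = across the slots; z up. The slot floors are rigid and level with each other, but set differently each time and not measured: 21 to 37 mm below the frame tops, so the seated axle's centre line is 15 to 31 mm below this point
- honey_jar: loose glass jar with a red lid, 62 mm wide, 86 mm high, behind the work; a bystander. Origin in the middle of its underside
- jam_jar: loose glass jar with a light lid, 62 mm wide, 99 mm high, behind the work to the right; a bystander. Origin in the middle of its underside
- salt_shaker: loose shaker 44 mm wide, 90 mm high, behind the work to the left; a bystander. Origin in the middle of its underside

How it is judged:
By the outcome, as a careful person would: the job done as asked, in the order asked, and still so for the second after the job is handed in, with the robot touching nothing.
It also fails if it takes over 42 s, if anything falls off the work surface, if the arm or the gripper's body presses on something with over 40 N, if the wrist force passes 120 N, or if a joint passes its speed limit or range.

## Working session

There is one attempt and no reset: what is moved stays moved. The work goes in short steps, Python scripts to look and compute and a shell command to move; the robot and the scene stay as the last step left them, time stands still between calls to the robot, and variables do not carry over. Pictures are saved under pics/ and viewed, about 8 in all and at most 12, crops included, and the job is handed in when it is done.

```bash
ls; mkdir -p pics
cat > h.py <<'E'
import numpy as np, cv2
from station import arm
def shot(n,save=None):
    f=arm.grab_frame(n)
    if save: cv2.imwrite('pics/'+save,cv2.cvtColor(f['frame'],cv2.COLOR_RGB2BGR))
    return f
def rays(f,px):
    u=cv2.undistortPoints(np.array(px,float).reshape(-1,1,2),f['mtx'],np.array(f['dist_coeffs'],float)).reshape(-1,2)
    return np.c_[u[:,0],-u[:,1],-np.ones(len(u))]
def onz(f,px,z):
    d=rays(f,px)@f['pose'][:3,:3].T;o=f['pose'][:3,3]
    return o+d*((z-o[2])/d[:,2])[:,None]
def cloud(f,mask=None):
    Z=f['range_z']; m=Z>0
    if mask is not None: m&=mask
    v,u=np.nonzero(m)
    P=rays(f,np.c_[u,v])*Z[v,u][:,None]
    return P@f['pose'][:3,:3].T+f['pose'][:3,3]
def S(): 
    s=arm.get_state(); print({k:np.round(s[k],4).tolist() for k in ('t','q','eef_pos','ee_rot','force','moment','width')})
E
python3 - <<'E'
from h import *
S()
for n in('top','scene'):
    f=shot(n,n+'0.png'); print(n,f['pose'].round(3).tolist())
    for t in ('roller_mid','drying_rest','sheeter','slots_mid','honey_jar','jam_jar','salt_shaker'):
        r=arm.place_of(f,t)[:2]
        for a in r:
            p=np.array(a['position'])*[640,480]
            z={'roller_mid':.05,'slots_mid':.108}.get(t,0)
            print(t,round(a['confidence'],2),p.round(1),onz(f,[p],z)[0].round(4))
    for t,lo,hi in(('roller_mid',.03,.09),('sheeter',.1,.115),('drying_rest',.0,.06)):
        r=arm.masks_of(f,t)
        if r:
            c=cloud(f,r[0]['mask']);c=c[(c[:,2]>lo)&(c[:,2]<hi)]
            if len(c)<20: print(t,'few');continue
            (x,y),wh,a=cv2.minAreaRect(c[:,:2].astype(np.float32))
            print('mask',t,r[0]['confidence'],len(c),(x,y),wh,a,np.percentile(c[:,2],[2,50,98]))
E
```

```text
pics
{'t': 0.0, 'q': [-0.9869, 0.3594, 0.011, -0.0004, -1.2241, -0.2881], 'eef_pos': [0.1966, -0.6451, 0.188], 'ee_rot': [1.6435, 1.5691, 1.9392], 'force': [-0.0459, 0.4181, 0.2728], 'moment': [-0.035, -0.0162, 0.0261], 'width': 0.0874}
top [[0.015, 0.998, -0.054, 0.599], [-1.0, 0.013, -0.026, 0.121], [-0.025, 0.055, 0.998, 0.929], [0.0, 0.0, 0.0, 1.0]]
roller_mid 0.63 [365.4 248.7] [0.6305 0.0665 0.05  ]
drying_rest 0.61 [365.3 250.9] [0.628  0.0635 0.    ]
sheeter 0.57 [272.6 268.1] [0.5923 0.2417 0.    ]
slots_mid 0.64 [261.3 263.7] [0.6003 0.2471 0.108 ]
slots_mid 0.48 [309.4 194. ] [0.7209 0.1669 0.108 ]
honey_jar 0.73 [306.5 194.4] [0.7361 0.1786 0.    ]
honey_jar 0.38 [412.9 196.5] [ 0.7344 -0.0275  0.    ]
jam_jar 0.77 [415.5 197.1] [ 0.7333 -0.0325  0.    ]
salt_shaker 0.84 [242.4 189. ] [0.7455 0.304  0.    ]
mask roller_mid 0.72 1685 (0.6318110823631287, 0.06625671684741974) (0.054454684257507324, 0.1296842098236084) 68.9230728149414 [0.05311325 0.0733734  0.07916337]
mask sheeter 0.75 471 (0.5981284976005554, 0.23951327800750732) (0.12412112206220627, 0.07099815458059311)
[... 540 characters left out ...]
  ]
slots_mid 0.97 [236.4 212.5] [0.5966 0.2439 0.108 ]
honey_jar 0.95 [326.4 257. ] [0.7437 0.1764 0.    ]
jam_jar 0.83 [393.1 323.6] [ 0.73   -0.0346  0.    ]
salt_shaker 0.47 [241.  265.1] [0.5948 0.2374 0.    ]
mask roller_mid 0.84 2310 (0.6281991004943848, 0.06088210642337799) (0.05364452674984932, 0.1285482794046402) 63.01771926879883 [0.03536547 0.06473066 0.07807826]
mask sheeter 0.66 405 (0.5978840589523315, 0.2394196093082428) (0.12445346266031265, 0.07143498957157135) 9.432062149047852 [0.10053591 0.10650385 0.10947665]
mask drying_rest 0.68 1957 (0.6353394389152527, 0.06918848305940628) (0.08154097944498062, 0.13702543079853058) 68.8368911743164 [0.00209339 0.00757268 0.0519494 ]
```

View images.

View pics/top0.png

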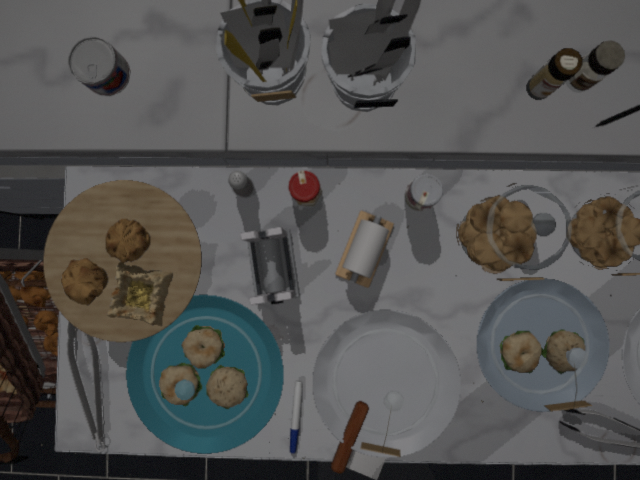

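View pics/scene0.png

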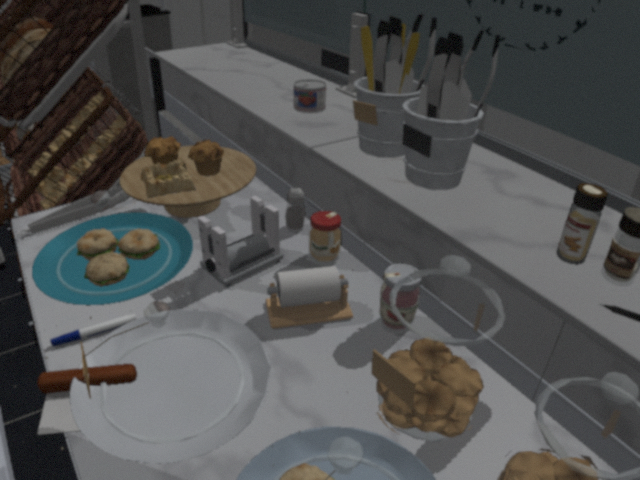

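Run:
```python
from h import *
from scipy.spatial.transform import Rotation as R
s=arm.get_state(); m=R.from_euler('xyz',s['ee_rot']).as_matrix(); print(m.round(3)); print('jaw deg',np.degrees(np.arctan2(m[1,1],m[0,1])))
T=[];
for n in('top','scene'):
    f=shot(n)
    c=cloud(f)
    # frame tops
    for C,a,name in(((.598,.2395),9.3,'sheeter'),((.632,.0662),-20.8,'roller')):
        r=np.radians(a);l=c.copy();d=l[:,:2]-C
        l[:,0]=d@[np.cos(r),np.sin(r)];l[:,1]=d@[-np.sin(r),np.cos(r)]
        b=l[(abs(l[:,0])<.08)&(abs(l[:,1])<.055)]
        if name=='sheeter':
            t=b[(b[:,2]>.103)&(b[:,2]<.114)]
            for sgn in(1,-1):
                q=t[t[:,0]*sgn>0]
                print(n,'frame',sgn,len(q),'x',np.percentile(q[:,0],[2,98]).round(4),'ymin/max',np.percentile(q[:,1],[1,99]).round(4),'ys',np.sort(q[:,1])[np.argsort(-np.diff(np.sort(q[:,1])))[:1]].round(4), 'hist',np.histogram(q[:,1],np.arange(-.04,.041,.004))[0])
        else:
            t=b[(b[:,2]>.06)&(abs(b[:,0])<.045)]
            # fit cylinder radius 28
            from scipy.optimize import least_squares
            def res(p): 
                ax=t[:,0]; return np.hypot(t[:,1]-p[0]-p[1]*ax,t[:,2]-p[2]-p[3]*ax)-.028
            o=least_squares(res,[0,0,.05,0],loss='soft_l1',f_scale=.002).x
            w=b[b[:,2]>.068]
            print(n,'cyl',o.round(4),'xr',np.percentile(w[:,0],[1,99]).round(4), 'N',len(t))
    # clutter near the path
    k=c[(c[:,0]>.2)&(c[:,0]<.75)&(c[:,1]>-.75)&(c[:,1]<.4)]
    for y in np.arange(-.7,.4,.1):
        q=k[(k[:,1]>y)&(k[:,1]<y+.1)]
        if len(q): print(n,round(y,1),'maxz',np.percentile(q[:,2],99.7).round(3))
```

```text
[[ 0.    -0.291  0.957]
 [-0.     0.957  0.291]
 [-1.    -0.     0.   ]]
jaw deg 106.94591232330649
top frame 1 225 x [0.0503 0.0619] ymin/max [-0.0349  0.0351] ys [-0.0084] hist [ 0 15 17 17 16 15 16 14  0  0  0  1 15 18 17 15 18 16 15  0]
top frame -1 226 x [-0.0615 -0.0499] ymin/max [-0.0352  0.035 ] ys [-0.0085] hist [ 0 14 18 17 16 18 15 15  0  0  0  0 15 18 16 16 18 15 15  0]
top cyl [-0.0004 -0.0051  0.0494 -0.0003] xr [-0.0462  0.0458] N 1440
top -0.5 maxz 0.048
top -0.4 maxz 0.17
top -0.3 maxz 0.179
top -0.2 maxz 0.238
top -0.1 maxz 0.101
top -0.0 maxz 0.151
top 0.1 maxz 0.089
top 0.2 maxz 0.11
top 0.3 maxz 0.151
scene frame 1 148 x [0.0495 0.0624] ymin/max [-0.0348  0.0353] ys [-0.0087] hist [ 0 17  8 12  9 11 12  7  0  0  0  0 14 11 12  6 10 10  8  1]
scene frame -1 174 x [-0.0616 -0.0496] ymin/max [-0.0355  0.0347] ys [-0.0091] hist [ 0 23 15 10 12 13  9  7  0  0  0  0 18 15 10 12 12  8  9  1]
scene cyl [ 0.001  -0.0015  0.0494  0.0008] xr [-0.0474  0.0449] N 1293
scene -0.5 maxz 0.222
scene -0.4 maxz 0.228
scene -0.3 maxz 0.179
scene -0.2 maxz 0.237
scene -0.1 maxz 0.1
scene -0.0 maxz 0.15
scene 0.1 maxz 0.101
scene 0.2 maxz 0.109
scene 0.3 maxz 0.15
```

```bash
python3 -m inch '0 0 1 0 0 0;0 0 1 0 0 0;0 0 1 0 0 0;.6 1 1 0 0 -1;.6 1 1 0 0 -1;.6 1 0 0 0 -1;.6 1 0 0 0 -1;.6 1 0 0 0 -1;.6 1 0 0 0 -1;.6 1 0 0 0 -1;.6 1 0 0 0 -.6;.6 1 0 0 0 0' 1 20 && python3 -m inch '.62 1 0 0 0 0;.62 1 0 0 0 0;.62 1 0 0 0 0;.62 1 0 0 0 0;.62 1 0 0 0 0;.62 1 0 0 0 0;.62 1 0 0 0 0;.62 1 0 0 0 0;.62 1 0 0 0 0;.62 1 0 0 0 0;.62 1 0 0 0 0;.62 1 0 0 0 0'
```

```text
t: 2.7
eef_pos: [0.3592, -0.3746, 0.3392]
ee_rot: [-0.011, 1.57, -0.379]
force: [0.5, -0.1, 0.5]
width: 0.0872
t: 4.2
eef_pos: [0.5824, -0.0146, 0.3391]
ee_rot: [0.585, 1.57, 0.217]
force: [0.6, -0.9, 0.1]
width: 0.0879
```

```bash
python3 -m inch '.548 .9 -.5 0 0 0;.548 .9 -.5 0 0 0;.547 .9 -.5 0 0 0;0 0 -1 0 0 0;0 0 -1 0 0 0;0 0 -1 0 0 0;0 0 -1 0 0 0;0 0 -1 0 0 0;0 0 -.8 0 0 0;0 0 -.4 0 0 0;0 0 0 0 0 0'
python3 - <<'E'
from h import *
f=shot('scene','s1.png'); S()
g=shot('top')
for n,f in(('s',f),('t',g)):
    for t in('roller_mid',):
        for a in arm.place_of(f,t)[:2]: print(n,a['confidence'],onz(f,[np.array(a['position'])*[640,480]],.05).round(4))
im=cv2.imread('pics/s1.png')[120:400,150:470]; cv2.imwrite('pics/s1c.png',cv2.resize(im,None,fx=2,fy=2))
E
```

```text
t: 5.58
eef_pos: [0.631, 0.0654, 0.1069]
ee_rot: [-2.346, 1.569, -2.714]
force: [-0.4, 0.4, 0.4]
width: 0.0878
{'t': 5.625, 'q': [0.4104, 0.3538, -0.1893, 0.0004, -1.0279, -2.3486], 'eef_pos': [0.6316, 0.0655, 0.108], 'ee_rot': [-1.3258, 1.5704, -1.693], 'force': [0.0271, 0.0027, 0.5282], 'moment': [-0.0698, -0.0459, 0.0329], 'width': 0.0877}
s 0.76 [[0.632  0.0638 0.05  ]]
```

View pics/s1c.png

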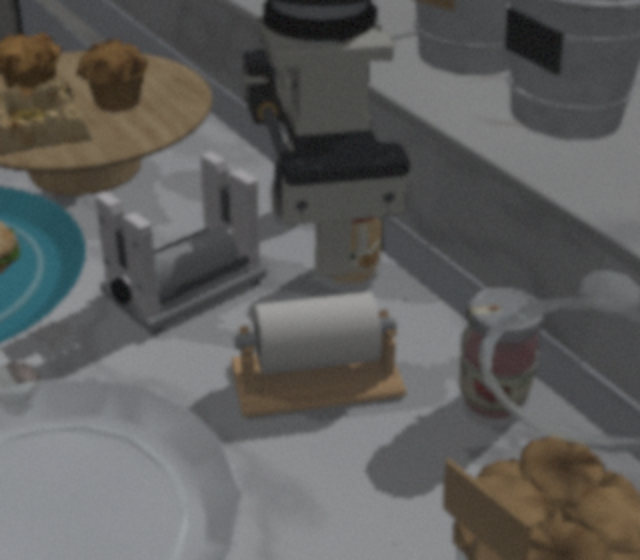

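Run:
```python
from h import *
for n in('scene','top'):
    f=shot(n,n+'2.png')
    M=np.linalg.inv(f['pose'])
    for P in([.6316,.0655,.108],[.6316,.0655,.174],[.632,.0665,.05],[.598,.2395,.108]):
        p=(M@np.r_[P,1])[:3]; p=np.array([p[0],-p[1],-p[2]])
        uv=cv2.projectPoints(p.reshape(1,3),np.zeros(3),np.zeros(3),f['mtx'],np.array(f['dist_coeffs'],float))[0].ravel()
        u,v=uv.round().astype(int); print(n,P,uv.round(1),'depth',p[2].round(3),'seen',f['range_z'][v,u] if 0<=u<640 and 0<=v<480 else None)
im=cv2.imread('pics/top2.png')[140:340,220:480]; cv2.imwrite('pics/top2c.png',cv2.resize(im,None,fx=2.5,fy=2.5))
```

```text
scene [0.6316, 0.0655, 0.108] [308.3 256.4] depth 0.774 seen 0.9689799
scene [0.6316, 0.0655, 0.174] [308.8 219. ] depth 0.737 seen 0.6329989
scene [0.632, 0.0665, 0.05] [307.9 286. ] depth 0.807 seen 0.77987856
scene [0.598, 0.2395, 0.108] [238.2 213.4] depth 0.879 seen 1.0999435
top [0.6316, 0.0655, 0.108] [368.1 246.8] depth 0.819 seen 0.34105986
top [0.6316, 0.0655, 0.174] [371.  245.2] depth 0.753 seen 0.34111187
top [0.632, 0.0665, 0.05] [365.4 247.8] depth 0.877 seen 0.34160143
top [0.598, 0.2395, 0.108] [265.7 265.1] depth 0.822 seen 0.35909557
```

View pics/top2c.png

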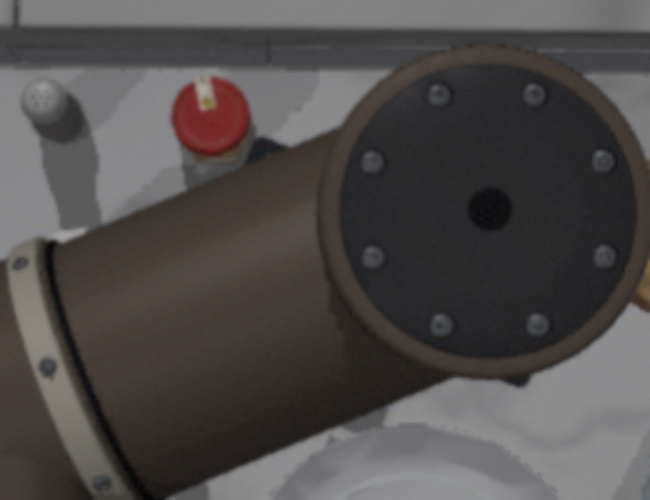

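Run:
```python
from h import *
f=shot('scene'); c=cloud(f); s=arm.get_state(); print(s['eef_pos'],s['width'])
d=c-s['eef_pos']; a=np.radians(68.9); j=d[:,:2]@[np.cos(a),np.sin(a)]; x=d[:,:2]@[np.sin(a),-np.cos(a)]
m=(abs(x)<.08)&(abs(j)<.16)&(d[:,2]>-.02)&(d[:,2]<.25)
for lo in np.arange(-.02,.2,.01):
    q=m&(d[:,2]>=lo)&(d[:,2]<lo+.01)
    if q.sum(): print(lo.round(3),q.sum(),'jaw',np.percentile(j[q],[1,50,99]).round(3),'x',np.percentile(x[q],[1,99]).round(3))
```

```text
[0.63162386 0.06546385 0.10880098] 0.08769556138327626
-0.02 49 jaw [0.146 0.15  0.158] x [-0.041 -0.024]
-0.01 64 jaw [0.145 0.151 0.159] x [-0.04  -0.024]
0.0 5 jaw [0.151 0.152 0.155] x [-0.036 -0.026]
0.03 5 jaw [-0.059 -0.059 -0.059] x [-0.01   0.004]
0.04 92 jaw [-0.062 -0.06  -0.053] x [-0.012  0.01 ]
0.05 99 jaw [-0.062 -0.06  -0.054] x [-0.012  0.009]
0.06 101 jaw [-0.063 -0.061 -0.053] x [-0.012  0.01 ]
0.07 97 jaw [-0.065 -0.063 -0.048] x [-0.012  0.01 ]
0.08 105 jaw [-0.067 -0.065  0.063] x [-0.012  0.01 ]
0.09 6 jaw [-0.062  0.051  0.063] x [-0.012  0.007]
0.1 285 jaw [-0.09  -0.088  0.064] x [-0.04   0.037]
0.11 570 jaw [-0.091 -0.088  0.08 ] x [-0.04   0.037]
0.12 589 jaw [-0.096 -0.059  0.082] x [-0.04   0.036]
0.13 480 jaw [-0.098 -0.095  0.082] x [-0.04   0.037]
0.14 1561 jaw [-0.098 -0.076  0.089] x [-0.04   0.036]
0.15 352 jaw [-0.052 -0.05   0.016] x [-0.027  0.023]
0.16 327 jaw [-0.053 -0.05   0.01 ] x [-0.027  0.02 ]
0.17 308 jaw [-0.052 -0.05  -0.002] x [-0.027  0.021]
0.18 265 jaw [-0.052 -0.05  -0.029] x [-0.023  0.021]
0.19 483 jaw [-0.053 -0.051 -0.002] x [-0.04   0.037]
```

Run:
```python
from h import *
f=shot('scene','z.png'); s=arm.get_state(); M=np.linalg.inv(f['pose'])
a=np.radians(68.9); J=np.array([np.cos(a),np.sin(a),0])
im=cv2.imread('pics/z.png'); big=cv2.resize(im[190:310,240:380],None,fx=5,fy=5,interpolation=cv2.INTER_CUBIC)
for dz,col in((0,(0,0,255)),(.035,(0,255,0)),(.066,(255,0,0))):
  for jj in(-.062,.062):
    p=(M@np.r_[np.array(s['eef_pos'])+jj*J+[0,0,dz],1])[:3]; p=np.array([p[0],-p[1],-p[2]])
    u,v=cv2.projectPoints(p.reshape(1,3),np.zeros(3),np.zeros(3),f['mtx'],np.array(f['dist_coeffs'],float))[0].ravel()
    print(dz,jj,round(u),round(v),p[2].round(3),f['range_z'][round(v)-2:round(v)+3,round(u)].round(3))
    cv2.circle(big,(int((u-240)*5),int((v-190)*5)),6,col,2)
cv2.imwrite('pics/zc.png',cv2.convertScaleAbs(big,alpha=1.6))
```

```text
0 -0.062 317 281 0.723 [0.787 0.782 0.785 0.782 0.783]
0 0.062 301 235 0.824 [1.035 1.032 1.028 1.022 1.023]
0.035 -0.062 317 260 0.704 [0.931 0.93  0.934 0.94  0.933]
0.035 0.062 301 216 0.805 [0.62  0.619 0.62  0.63  0.628]
0.066 -0.062 318 242 0.686 [0.685 0.685 0.689 0.687 0.692]
0.066 0.062 301 199 0.787 [0.623 0.621 0.621 0.619 0.614]
```

View pics/zc.png

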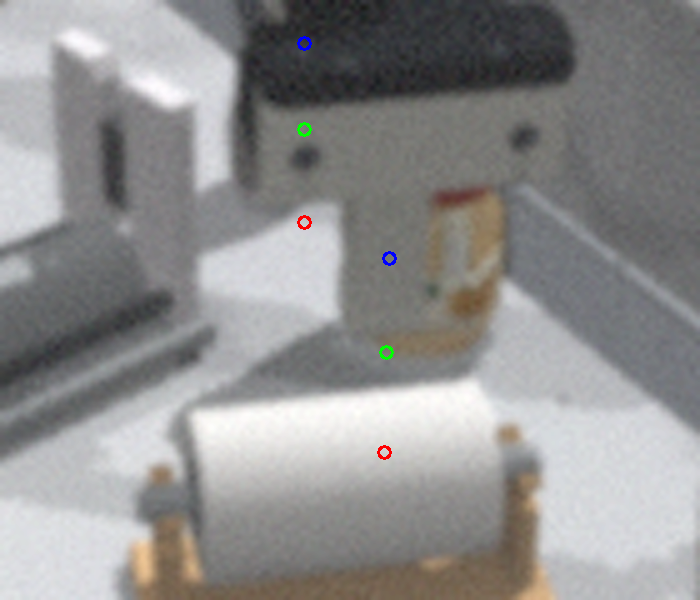

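```bash
cat >> h.py <<'E'
def fing():
    s=arm.get_state(); m=__import__('scipy.spatial.transform',fromlist=['R']).Rotation.from_euler('xyz',s['ee_rot']).as_matrix(); J=m[:,1]*np.sign(m[1,1]); X=np.array([J[1],-J[0],0])
    f=shot('scene'); d=cloud(f)-s['eef_pos']; j=d@J; x=d@X; z=d[:,2]
    m=(abs(x)<.025)&(j>-.075)&(j<-.03)&(z>-.04)&(z<.12)
    q=np.c_[j,x,z][m]
    body=(abs(x)<.05)&(j<-.07)&(j>-.11)&(z>0)&(z<.16)
    print('eef',np.round(s['eef_pos'],4),'jawdeg',np.degrees(np.arctan2(J[1],J[0])).round(2),'force',np.round(s['force'],2),'w',round(s['width'],4))
    for lo in np.arange(-.04,.1,.01):
        k=q[(q[:,2]>=lo)&(q[:,2]<lo+.01)]
        if len(k)>3: print(lo.round(3),len(k),'j',np.percentile(k[:,0],[5,50,95]).round(4),'x',np.percentile(k[:,1],[3,97]).round(4))
    print('body bottom',np.percentile(z[body],2).round(4) if body.any() else None)
E
python3 -m inch '0 0 -.8 0 0 0;0 0 -.8 0 0 0;0 0 -.35 0 0 0;0 0 0 0 0 0' && python3 -c "
from h import *
fing()"
```

```text
t: 6.48
eef_pos: [0.631, 0.0652, 0.0492]
ee_rot: [-2.277, 1.57, -2.644]
force: [-1.0, 0.0, 0.3]
width: 0.0877
eef [0.631  0.0652 0.0492] jawdeg 68.95 force [-1.    0.05  0.29] w 0.0877
0.03 4 j [-0.0587 -0.0582 -0.0572] x [-0.0087  0.0045]
0.04 82 j [-0.0612 -0.0595 -0.0574] x [-0.0119  0.0099]
0.05 85 j [-0.0613 -0.0599 -0.0535] x [-0.012   0.0097]
0.06 84 j [-0.063  -0.0612 -0.0578] x [-0.0121  0.0088]
0.07 87 j [-0.065  -0.0634 -0.0566] x [-0.0121  0.0099]
0.08 51 j [-0.066  -0.0649 -0.0633] x [-0.0117  0.0092]
body bottom 0.105
```

```bash
python3 -m inch '.05 .03 -.6 0 0 0;0 0 -.6 0 0 0;0 0 -.4 0 0 0;0 0 -.27 0 0 0;0 0 0 0 0 0;0 0 0 0 0 0' && python3 -c "
from h import *
fing()
shot('scene','s3.png')
im=cv2.imread('pics/s3.png')[190:320,240:380]; cv2.imwrite('pics/s3c.png',cv2.convertScaleAbs(cv2.resize(im,None,fx=4,fy=4),alpha=1.5))"
```

```text
t: 7.28
eef_pos: [0.6331, 0.0663, -0.0063]
ee_rot: [0.557, 1.57, 0.19]
force: [-0.7, 0.6, -0.3]
width: 0.0876
eef [ 0.6331  0.0663 -0.0063] jawdeg 68.95 force [-0.71  0.59 -0.27] w 0.0876
0.0 648 j [-0.0728 -0.0531 -0.0336] x [-0.0235  0.0233]
0.01 100 j [-0.0354 -0.0335 -0.0308] x [-0.0234  0.0235]
0.03 6 j [-0.0595 -0.0581 -0.0573] x [-0.0091  0.0031]
0.04 71 j [-0.0616 -0.0597 -0.0521] x [-0.0119  0.0102]
0.05 79 j [-0.0616 -0.0601 -0.0563] x [-0.012  0.01 ]
0.06 69 j [-0.063  -0.0613 -0.0547] x [-0.0119  0.0092]
0.07 76 j [-0.0651 -0.0632 -0.0614] x [-0.0119  0.009 ]
0.08 19 j [-0.0664 -0.0647 -0.0638] x [-0.0103  0.0087]
body bottom 0.0041
```

View pics/s3c.png

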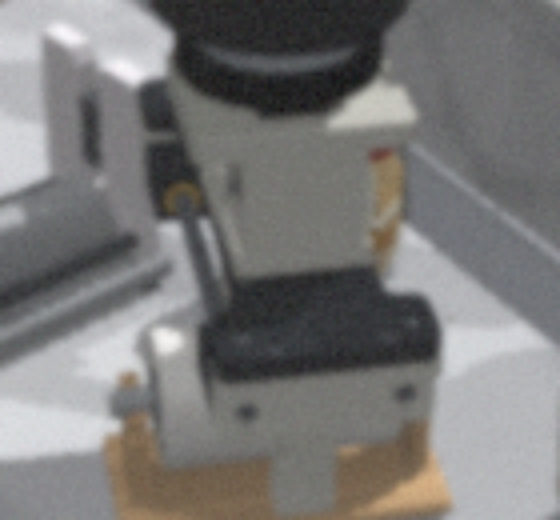

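```bash
python3 -m inch '0 0 0 0 0 0;0 0 0 0 0 0;0 0 0 0 0 0;0 0 0 0 0 0;0 0 0 0 0 0;0 0 0 0 0 0' .5 20; python3 -c "
from h import *
S()"
```

```text
t: 8.12
eef_pos: [0.6334, 0.0669, -0.0065]
ee_rot: [0.904, 1.569, 0.537]
force: [1.6, 4.7, 0.2]
width: 0.0557
{'t': 8.125, 'q': [0.411, 0.4758, -0.2991, -0.0002, -0.7945, -2.3488], 'eef_pos': [0.6334, 0.0669, -0.0065], 'ee_rot': [0.9042, 1.5694, 0.537], 'force': [1.5767, 4.7185, 0.2282], 'moment': [1.6142, -0.5556, 0.0823], 'width': 0.0557}
```

```bash
python3 -m inch '0 0 .2 0 0 0;0 0 .4 0 0 0;0 0 .7 0 0 0;0 0 1 0 0 0;0 0 .9 0 0 0;0 0 .5 0 0 0;0 0 0 0 0 0;0 0 0 0 0 0'
python3 - <<'E'
from h import *
S()
f=shot('scene','s4.png')
r=arm.masks_of(f,'roller_mid')
from scipy.optimize import least_squares
if r:
    print(r[0]['confidence']); c=cloud(f,r[0]['mask']); print(len(c),np.percentile(c,[2,50,98],axis=0).round(3))
im=cv2.imread('pics/s4.png')[150:320,200:400]; cv2.imwrite('pics/s4c.png',cv2.convertScaleAbs(cv2.resize(im,None,fx=3.5,fy=3.5),alpha=1.5))
E
```

```text
t: 9.12
eef_pos: [0.6318, 0.066, 0.1032]
ee_rot: [-2.613, 1.569, -2.981]
force: [0.3, 0.1, -5.5]
width: 0.0554
{'t': 9.125, 'q': [0.4104, 0.3596, -0.1922, -0.0006, -1.0209, -2.3488], 'eef_pos': [0.6318, 0.066, 0.1032], 'ee_rot': [-2.6129, 1.5688, -2.9807], 'force': [0.2729, 0.0756, -5.5008], 'moment': [-0.0019, 0.0256, -0.0021], 'width': 0.0554}
0.92
1229 [[ 0.571 -0.003  0.044]
 [ 0.594  0.055  0.162]
 [ 0.701  0.181  0.207]]
```

View pics/s4c.png

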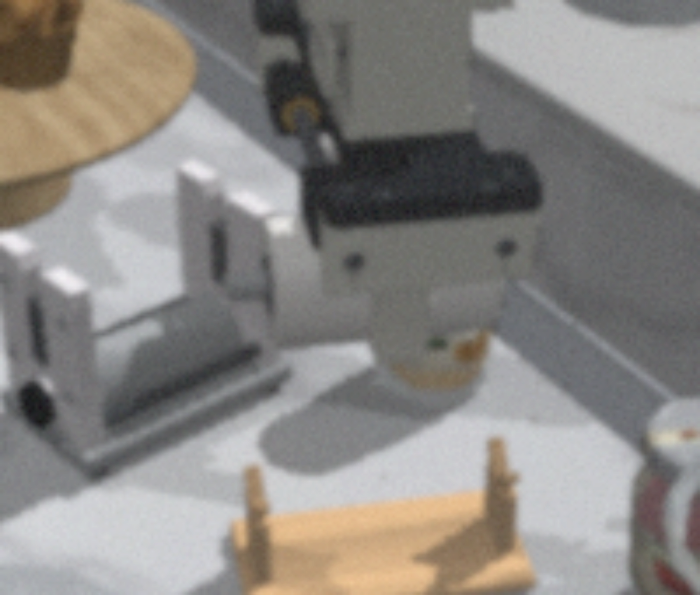

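```bash
python3 -m inch '-.1 .4 0 0 0 .5;-.16 .8 0 0 0 .8;-.2 1 0 0 0 1;-.2 1 0 0 0 1;-.2 1 0 0 0 1;-.15 .8 0 0 0 .8;-.08 .5 0 0 0 .6;-.04 .28 0 0 0 .37;0 0 0 0 0 0;0 0 0 0 0 0'
cat > m.py <<'E'
from h import *
from scipy.spatial.transform import Rotation
from scipy.optimize import least_squares
S(); s=arm.get_state(); mm=Rotation.from_euler('xyz',s['ee_rot']).as_matrix(); J=mm[:,1]*np.sign(mm[1,1]); print('jaw',np.degrees(np.arctan2(J[1],J[0])).round(2))
C=np.array([.598,.2395,0]);a=np.radians(9.3);A=np.array([[np.cos(a),np.sin(a),0],[-np.sin(a),np.cos(a),0],[0,0,1]])
e=A@(np.array(s['eef_pos'])-C); zc=e[2]+.0565; print('eef in sheeter',e.round(4))
for n in('scene','top'):
    f=shot(n,'m_'+n+'.png'); l=(cloud(f)-C)@A.T
    b=l[(abs(l[:,2]-zc)<.035)&(abs(l[:,1])<.04)&(abs(l[:,0])<.075)]
    w=b[(abs(b[:,0])<.046)&(abs(b[:,0])>.015)]
    print(n,'roller pts',len(w),'left/right',(w[:,0]<0).sum(),(w[:,0]>0).sum())
    if len(w)>60:
        for k in range(3):
            def res(p): return np.hypot(w[:,1]-p[0]-p[1]*w[:,0],w[:,2]-p[2]-p[3]*w[:,0])-.028
            o=least_squares(res,[0,0,zc,0],loss='soft_l1',f_scale=.001).x; w=w[abs(res(o))<.004]
        print('y0,slope(deg),z0,slope(deg)',o[[0,2]].round(4),np.degrees(o[[1,3]]).round(2),'n',len(w))
    ax=b[(abs(b[:,0])>.047)&(abs(b[:,2]-zc)<.012)&(abs(b[:,1])<.015)]
    for sg in(1,-1):
        k=ax[ax[:,0]*sg>0]
        if len(k)>3: print('end',sg,len(k),'x',np.percentile(k[:,0],[2,98]).round(4),'y med/min/max',np.percentile(k[:,1],[50,3,97]).round(4),'zmed',np.percentile(k[:,2],[5,50,95]).round(4))
    M=np.linalg.inv(f['pose'])
    # frames recheck
    t=l[(l[:,2]>.103)&(l[:,2]<.114)&(abs(l[:,0])<.07)&(abs(l[:,1])<.045)]
    for sg in(1,-1):
        k=t[t[:,0]*sg>.045]
        if len(k)>20: print('frame',sg,len(k),'y',np.percentile(k[:,1],[1,99]).round(4),'gap',k[k[:,1]<0,1].max().round(4) if (k[:,1]<0).any() else None,k[k[:,1]>0,1].min().round(4) if (k[:,1]>0).any() else None)
E
python3 m.py; python3 -c "
import cv2
im=cv2.imread('pics/m_scene.png')[110:290,150:330]; cv2.imwrite('pics/m1.png',cv2.convertScaleAbs(cv2.resize(im,None,fx=3.3,fy=3.3),alpha=1.5))"
```

```text
t: 10.48
eef_pos: [0.5989, 0.2389, 0.1043]
ee_rot: [-2.459, 1.571, -2.298]
force: [-1.0, 0.5, -4.2]
width: 0.0552
{'t': 10.475, 'q': [0.6817, 0.3719, -0.1704, 0.0, -1.0287, -2.0914], 'eef_pos': [0.5989, 0.2389, 0.1043], 'ee_rot': [-2.4587, 1.5705, -2.2976], 'force': [-0.9884, 0.4664, -4.2077], 'moment': [-0.025, -0.047, -0.0372], 'width': 0.0552}
jaw 99.23
eef in sheeter [ 0.0008 -0.0007  0.1043]
scene roller pts 707 left/right 574 133
y0,slope(deg),z0,slope(deg) [-0.0002  0.1606] [0.25 0.7 ] n 699
end -1 152 x [-0.0658 -0.0471] y med/min/max [-0.0048 -0.0142  0.012 ] zmed [0.1518 0.1638 0.1712]
frame 1 110 y [-0.0345  0.0186] gap -0.0083 0.0087
frame -1 178 y [-0.0353  0.0335] gap -0.01 0.0075
top roller pts 26 left/right 26 0
end 1 50 x [0.0525 0.064 ] y med/min/max [-0.0038 -0.0077  0.0025] zmed [0.161  0.1652 0.1676]
end -1 83 x [-0.0655 -0.0492] y med/min/max [-0.0023 -0.0073  0.0037] zmed [0.1613 0.1656 0.1686]
frame 1 66 y [-0.0356 -0.0083] gap -0.0083 None
frame -1 165 y [-0.0351  0.0321] gap -0.0083 0.0129
```

View pics/m1.png

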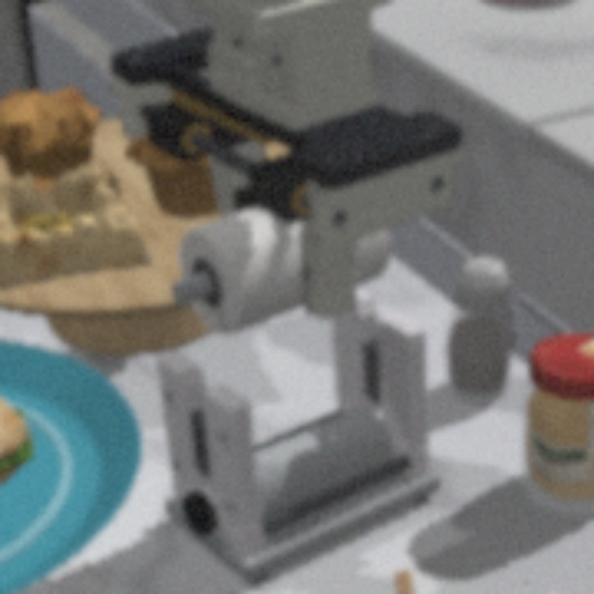

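```bash
python3 -m inch '0 .02 -.3 0 0 0;0 0 -.5 0 0 0;0 0 -.3 0 0 0;0 0 -.2 0 0 0;0 0 0 0 0 0;0 0 0 0 0 0'; python3 m.py
```

```text
t: 11.32
eef_pos: [0.5991, 0.2404, 0.0657]
ee_rot: [0.233, 1.57, 0.395]
force: [0.2, -0.2, -3.7]
width: 0.0557
{'t': 11.325, 'q': [0.6834, 0.4085, -0.2121, 0.0002, -0.9496, -2.0919], 'eef_pos': [0.5991, 0.2404, 0.0657], 'ee_rot': [0.2329, 1.5702, 0.3954], 'force': [0.1912, -0.177, -3.6694], 'moment': [0.0868, 0.0352, -0.0295], 'width': 0.0557}
jaw 99.31
eef in sheeter [0.0013 0.0007 0.0657]
scene roller pts 701 left/right 595 106
y0,slope(deg),z0,slope(deg) [0.0014 0.1222] [-0.09  0.29] n 666
end -1 128 x [-0.0653 -0.0471] y med/min/max [-0.0031 -0.0112  0.0105] zmed [0.1145 0.1249 0.1308]
frame 1 63 y [-0.0353 -0.0121] gap -0.012 None
frame -1 203 y [-0.036   0.0347] gap -0.0 0.0007
top roller pts 32 left/right 32 0
end 1 43 x [0.0518 0.064 ] y med/min/max [-0.0024 -0.0063  0.0036] zmed [0.1234 0.1272 0.1298]
end -1 74 x [-0.0649 -0.0488] y med/min/max [-0.001  -0.0061  0.005 ] zmed [0.1229 0.1269 0.1295]
frame 1 87 y [-0.035  -0.0085] gap -0.0083 None
frame -1 178 y [-0.0351  0.0285] gap -0.0074 0.0091
```

```bash
python3 -m inch '0 0 -.1 0 0 0;0 0 -.1 0 0 0;0 0 -.1 0 0 0;0 0 -.1 0 0 0;0 0 -.1 0 0 0;0 0 -.1 0 0 0;0 0 0 0 0 0;0 0 0 0 0 0'; python3 m.py
```

```text
t: 12.42
eef_pos: [0.5989, 0.2403, 0.0474]
ee_rot: [0.117, 1.571, 0.279]
force: [-0.2, -0.5, -4.0]
width: 0.0557
{'t': 12.425, 'q': [0.6833, 0.427, -0.2305, 0.0001, -0.9132, -2.0918], 'eef_pos': [0.5989, 0.2403, 0.0474], 'ee_rot': [0.1167, 1.5707, 0.279], 'force': [-0.1789, -0.5294, -4.0284], 'moment': [0.0509, -0.0706, 0.0165], 'width': 0.0557}
jaw 99.3
eef in sheeter [0.001  0.0006 0.0474]
scene roller pts 631 left/right 542 89
y0,slope(deg),z0,slope(deg) [0.0012 0.1038] [-0.16  0.1 ] n 617
end -1 157 x [-0.0653 -0.0471] y med/min/max [-0.002  -0.0137  0.0138] zmed [0.0965 0.1068 0.1134]
frame 1 37 y [-0.0354 -0.0226] gap -0.0221 None
frame -1 306 y [-0.035  0.034] gap -0.0002 0.0002
top roller pts 29 left/right 29 0
end 1 69 x [0.0515 0.064 ] y med/min/max [-0.0052 -0.0141  0.0032] zmed [0.1019 0.108  0.1103]
end -1 141 x [-0.0648 -0.0495] y med/min/max [-0.0005 -0.0137  0.0136] zmed [0.0991 0.1075 0.1105]
frame 1 145 y [-0.0354  0.004 ] gap -0.0006 0.0
frame -1 233 y [-0.035   0.0258] gap -0.0002 0.0001
```

```bash
python3 -m inch '0 0 -.05 0 0 0;0 0 -.05 0 0 0;0 0 -.05 0 0 0;0 0 -.05 0 0 0;0 0 -.05 0 0 0;0 0 0 0 0 0'; for i in 1; do python3 -m inch '0 0 -.04 0 0 0;0 0 -.04 0 0 0;0 0 0 0 0 0'; done; python3 -c "from h import *;S()"
```

```text
t: 13.28
eef_pos: [0.5987, 0.2402, 0.0397]
ee_rot: [-2.709, 1.57, -2.547]
force: [0.1, 0.3, -3.7]
width: 0.0553
t: 13.65
eef_pos: [0.5988, 0.2402, 0.0373]
ee_rot: [-2.741, 1.571, -2.579]
force: [-0.2, 0.6, -3.9]
width: 0.0551
{'t': 13.65, 'q': [0.6833, 0.4376, -0.2402, -0.0, -0.8932, -2.0919], 'eef_pos': [0.5988, 0.2402, 0.0373], 'ee_rot': [-2.7414, 1.5706, -2.5791], 'force': [-0.1507, 0.6078, -3.8528], 'moment': [0.044, -0.0332, 0.042], 'width': 0.0551}
```

```bash
python3 -m inch '0 0 -.03 0 0 0;0 0 -.03 0 0 0;0 0 0 0 0 0'|grep -E 'pos|force'; python3 -m inch '0 0 -.03 0 0 0;0 0 -.03 0 0 0;0 0 0 0 0 0'|grep -E 'pos|force'
```

```text
eef_pos: [0.5988, 0.2402, 0.0356]
force: [0.1, -0.4, -3.2]
eef_pos: [0.599, 0.2403, 0.0354]
force: [-5.2, -0.8, 8.2]
```

```bash
python3 -m inch '0 0 -.03 0 0 0;0 0 -.03 0 0 0;0 0 0 0 0 0'|grep -E 'pos|force'
```

```text
eef_pos: [0.5991, 0.2403, 0.0353]
force: [-9.8, -2.5, 19.6]
```

```bash
python3 -c "from h import *;S()";python3 -m inch '0 0 .06 0 0 0;0 0 0 0 0 0'|grep -E 'pos|force'; python3 m.py
```

```text
{'t': 14.775, 'q': [0.6837, 0.4392, -0.2437, 0.001, -0.8863, -2.092], 'eef_pos': [0.5991, 0.2403, 0.0353], 'ee_rot': [0.0459, 1.5691, 0.2091], 'force': [-9.787, -2.4829, 19.5799], 'moment': [-0.7594, 3.5431, -0.0762], 'width': 0.0555}
eef_pos: [0.599, 0.2403, 0.0354]
force: [-5.7, -1.7, 10.5]
{'t': 15.025, 'q': [0.6834, 0.4394, -0.2428, 0.0004, -0.8877, -2.0919], 'eef_pos': [0.599, 0.2403, 0.0354], 'ee_rot': [0.1856, 1.5698, 0.3483], 'force': [-5.6542, -1.657, 10.4527], 'moment': [-0.4806, 2.1864, -0.0217], 'width': 0.0553}
jaw 99.32
eef in sheeter [0.0011 0.0006 0.0354]
scene roller pts 616 left/right 536 80
y0,slope(deg),z0,slope(deg) [0.0013 0.0916] [-0.12 -0.27] n 602
end -1 137 x [-0.0657 -0.0477] y med/min/max [ 0.0012 -0.0136  0.0135] zmed [0.0826 0.0957 0.1029]
frame -1 248 y [-0.0355  0.0349] gap -0.0 0.0004
top roller pts 27 left/right 27 0
end 1 41 x [0.0509 0.0634] y med/min/max [-0.0034 -0.0085  0.0029] zmed [0.0949 0.0974 0.1031]
end -1 93 x [-0.0651 -0.049 ] y med/min/max [ 0.0001 -0.0084  0.0088] zmed [0.0869 0.0965 0.1027]
frame 1 113 y [-0.035  -0.0081] gap -0.0078 None
frame -1 169 y [-0.0352  0.0243] gap -0.0017 0.0089
```

```bash
python3 -m inch '0 0 .05 0 0 0;0 0 0 0 0 0'|grep -E 'pos|force'; python3 -m inch '0 0 0 0 0 0;0 0 0 0 0 0;0 0 0 0 0 0' - 4|grep -E 'pos|force|width';python3 m.py
```

```text
eef_pos: [0.599, 0.2403, 0.0355]
force: [-3.2, 0.2, 2.7]
eef_pos: [0.5989, 0.2403, 0.0355]
force: [-2.2, -0.6, 4.5]
width: 0.056
{'t': 15.75, 'q': [0.6834, 0.4397, -0.2419, 0.0001, -0.889, -2.0919], 'eef_pos': [0.5989, 0.2403, 0.0355], 'ee_rot': [0.104, 1.5706, 0.2663], 'force': [-2.1545, -0.5638, 4.5232], 'moment': [-0.1206, 0.8806, 0.0045], 'width': 0.056}
jaw 99.3
eef in sheeter [0.0011 0.0006 0.0355]
scene roller pts 625 left/right 544 81
y0,slope(deg),z0,slope(deg) [0.0014 0.0917] [-0.02 -0.14] n 614
end -1 134 x [-0.0654 -0.0475] y med/min/max [ 0.0008 -0.0136  0.0131] zmed [0.0817 0.0957 0.1029]
frame -1 247 y [-0.036   0.0349] gap -0.0 0.0001
top roller pts 27 left/right 27 0
end 1 44 x [0.0503 0.0636] y med/min/max [-0.0035 -0.0091  0.0032] zmed [0.0936 0.0976 0.103 ]
end -1 95 x [-0.0651 -0.0489] y med/min/max [-0.0001 -0.0095  0.0087] zmed [0.0867 0.0967 0.1035]
frame 1 110 y [-0.0353 -0.0088] gap -0.0087 None
frame -1 174 y [-0.0352  0.0256] gap -0.0016 0.0074
```

```bash
python3 -m inch '0 0 0 0 0 0;0 0 0 0 0 0;0 0 0 0 0 0;0 0 0 0 0 0;0 0 0 0 0 0;0 0 0 0 0 0' 1 4; python3 m.py|grep -v frame
```

```text
t: 16.6
eef_pos: [0.5988, 0.2403, 0.0354]
ee_rot: [0.835, 1.571, 0.997]
force: [-0.1, -0.1, -0.0]
width: 0.0878
{'t': 16.6, 'q': [0.6834, 0.4397, -0.2421, -0.0, -0.8889, -2.0918], 'eef_pos': [0.5988, 0.2403, 0.0354], 'ee_rot': [0.8346, 1.5707, 0.9969], 'force': [-0.1499, -0.1071, -0.0466], 'moment': [-0.034, -0.0045, 0.0221], 'width': 0.0878}
jaw 99.3
eef in sheeter [0.001  0.0006 0.0354]
scene roller pts 560 left/right 535 25
y0,slope(deg),z0,slope(deg) [0.0016 0.0916] [ 0.2  -0.61] n 550
end -1 137 x [-0.0651 -0.0475] y med/min/max [ 0.0012 -0.0134  0.0137] zmed [0.0818 0.0956 0.103 ]
top roller pts 27 left/right 27 0
end 1 43 x [0.0506 0.0634] y med/min/max [-0.0033 -0.0087  0.0031] zmed [0.0933 0.0964 0.1026]
end -1 96 x [-0.0651 -0.049 ] y med/min/max [ 0.0001 -0.0089  0.0089] zmed [0.0856 0.0967 0.103 ]
```

```bash
python3 -m inch '0 0 .3 0 0 0;0 0 .6 0 0 0;0 0 1 0 0 0;0 0 1 0 0 0;0 0 1 0 0 0;0 0 1 0 0 0;0 0 1 0 0 0;-.2 -1 1 0 0 0;-.2 -1 0 0 0 0;-.2 -1 0 0 0 0;-.2 -1 0 0 0 0;-.2 -1 0 0 0 0'; python3 -m inch '-.2 -1 0 0 0 0;-.2 -1 0 0 0 0;-.2 -1 0 0 0 0;-.2 -1 0 0 0 0;-.2 -1 0 0 0 0;-.2 -1 0 0 0 0;0 -1 0 0 0 0;0 -1 0 0 0 0;0 0 0 0 0 0;0 0 0 0 0 0'; sed -i 's/zc=e\[2\]+.0565/zc=.092/; s/>.015)\]/>-1)]/' m.py; python3 m.py; python3 -c "
from h import *
for t in('honey_jar','jam_jar','salt_shaker'):
    f=shot('top'); r=arm.place_of(f,t)
    if r: print(t,r[0]['confidence'],onz(f,[np.array(r[0]['position'])*[640,480]],0).round(4))
im=cv2.imread('pics/m_scene.png')[150:310,170:370]; cv2.imwrite('pics/e1.png',cv2.convertScaleAbs(cv2.resize(im,None,fx=3.5,fy=3.5),alpha=1.5))"
```

```text
t: 18.2
eef_pos: [0.5677, 0.0881, 0.2418]
ee_rot: [-2.95, 1.569, -2.789]
force: [-0.8, -0.1, 0.3]
width: 0.0877
t: 19.45
eef_pos: [0.532, -0.1501, 0.2419]
ee_rot: [2.781, 1.57, 2.942]
force: [-0.4, -0.8, -0.5]
width: 0.0876
{'t': 19.45, 'q': [0.0791, 0.1272, -0.1749, -0.0003, -1.2696, -1.4885], 'eef_pos': [0.532, -0.1501, 0.2419], 'ee_rot': [2.7806, 1.5698, 2.9418], 'force': [-0.3705, -0.8448, -0.4626], 'moment': [-0.0049, -0.0343, 0.0116], 'width': 0.0876}
jaw 99.24
eef in sheeter [-0.1281 -0.3739  0.2419]
scene roller pts 1492 left/right 784 708
y0,slope(deg),z0,slope(deg) [0.0014 0.0918] [-0.12 -0.09] n 1481
end -1 142 x [-0.0652 -0.0474] y med/min/max [ 0.0016 -0.014   0.0131] zmed [0.081  0.0958 0.1033]
frame 1 107 y [-0.0359  0.0358] gap -0.0094 0.011
frame -1 247 y [-0.0357  0.0348] gap -0.0009 0.0003
top roller pts 1739 left/right 873 866
y0,slope(deg),z0,slope(deg) [-0.0004  0.0914] [-0.14 -0.03] n 1736
end 1 98 x [0.0486 0.0633] y med/min/max [ 0.0007 -0.0087  0.0109] zmed [0.0844 0.0964 0.1029]
end -1 95 x [-0.0651 -0.0488] y med/min/max [ 0.0003 -0.0079  0.0091] zmed [0.0867 0.097  0.103 ]
frame 1 231 y [-0.0351  0.035 ] gap -0.0083 0.0075
frame -1 245 y [-0.0348  0.0352] gap -0.0016 0.0076
honey_jar 0.92 [[0.7316 0.1765 0.    ]]
jam_jar 0.55 [[ 0.7337 -0.0315  0.    ]]
salt_shaker 0.82 [[0.7414 0.3021 0.    ]]
```

View pics/e1.png

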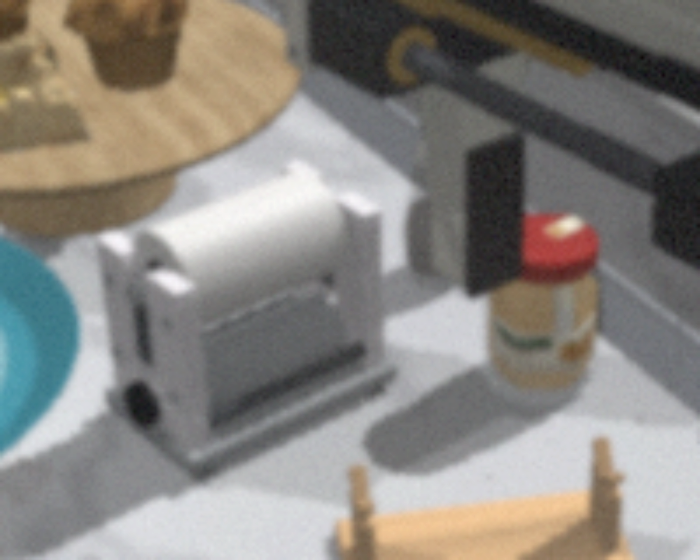

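Run:
```python
from h import *
C=np.array([.598,.2395,0]);a=np.radians(9.3);A=np.array([[np.cos(a),np.sin(a),0],[-np.sin(a),np.cos(a),0],[0,0,1]])
f=shot('scene','e2.png'); l=(cloud(f)-C)@A.T
M=np.linalg.inv(f['pose'])
# walk down the outer face of the -x frame (x=-.062) at y=0 and y=+-.015
for z in np.arange(.108,.02,-.004):
    row=[]
    for y in(-.018,-.004,0,.004,.018):
        p=(M@np.r_[C+A.T@[-.062,y,z],1])[:3]; p=np.array([p[0],-p[1],-p[2]])
        u,v=cv2.projectPoints(p.reshape(1,3),np.zeros(3),np.zeros(3),f['mtx'],np.array(f['dist_coeffs'],float))[0].ravel().round().astype(int)
        row.append('%+.0f/%d'%((f['range_z'][v,u]-p[2])*1000,f['frame'][v,u].mean()))
    print(round(z,3),row)
im=cv2.imread('pics/e2.png')[205:290,195:265]; cv2.imwrite('pics/e2c.png',cv2.convertScaleAbs(cv2.resize(im,None,fx=7,fy=7,interpolation=cv2.INTER_CUBIC),alpha=1.7))
```

```text
0.108 ['+2/121', '+16/80', '+14/87', '+7/93', '-0/127']
0.104 ['+1/90', '+19/81', '+10/80', '+7/82', '+2/89']
0.1 ['+4/85', '+5/78', '+4/77', '+6/81', '-0/83']
0.096 ['+1/83', '+2/70', '-3/74', '-4/76', '+3/83']
0.092 ['+1/86', '-2/62', '-5/66', '-6/67', '+3/81']
0.088 ['+3/76', '+2/46', '-6/58', '-6/63', '+1/77']
0.084 ['+2/78', '+6/36', '+4/45', '-8/59', '-0/78']
0.08 ['+2/84', '+3/42', '+4/41', '+2/55', '+5/85']
0.076 ['+5/82', '+1/40', '-0/35', '+6/58', '+4/81']
0.072 ['+0/84', '+7/40', '+4/39', '+3/41', '+2/83']
0.068 ['+0/81', '+3/39', '+3/37', '+4/50', '+1/85']
0.064 ['+2/84', '+1/50', '+3/33', '+4/50', '+1/83']
0.06 ['+5/82', '+3/43', '+2/34', '+4/55', '+4/79']
0.056 ['+2/85', '+2/44', '-0/36', '+2/43', '+0/82']
0.052 ['+4/84', '+15/64', '+13/60', '+1/54', '+4/77']
0.048 ['+3/86', '+13/79', '+13/75', '+6/75', '+3/81']
0.044 ['+3/77', '+16/84', '+12/79', '+4/81', '+4/81']
0.04 ['+4/76', '+8/80', '+7/73', '+6/65', '+2/82']
0.036 ['+3/86', '-1/47', '-4/47', '-5/36', '+3/86']
0.032 ['-2/88', '-6/19', '-10/22', '-13/20', '+1/76']
0.028 ['+2/83', '-7/36', '-10/27', '-15/14', '-16/40']
0.024 ['+5/81', '-888/29', '-12/28', '-19/24', '-21/24']
```

View pics/e2c.png

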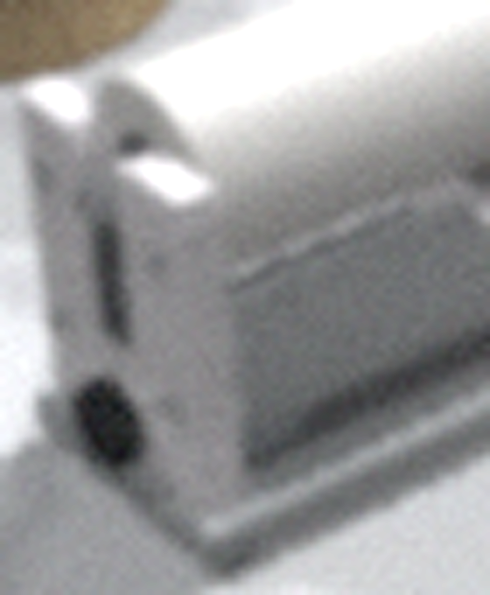

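```bash
python3 -c "
from h import *
S(); print(arm.job_done())"
```

```text
{'t': 19.9, 'q': [0.0805, 0.1273, -0.1738, -0.0, -1.2696, -1.4884], 'eef_pos': [0.5329, -0.1494, 0.2424], 'ee_rot': [0.0383, 1.5707, 0.2011], 'force': [0.3571, -0.1733, -0.758], 'moment': [-0.0423, 0.0049, -0.0299], 'width': 0.0871}
the job is handed in; nothing more can be done
None
```

The roller is back in the sheeter with both axle ends on the slot floors. I handed the job in at t = 19.9 s with the gripper open and clear.

**Setting down:** I gripped the roller at mid-length with 20 N and turned it about 30° to line up with the slots. I lowered it in small steps until it met the floors, with the axle centre about 92 mm above the table, 16 mm below the frame tops. The press on the floors peaked at about 23 N, because I made one 2 mm step after first contact. I then backed off, cut the grip to 4 N and opened; the axle height did not change on release.

**Last checks:**
- **Level:** both cameras put the axle level to within 0.1°, at a height of 91.4 to 91.8 mm.
- **Slot direction:** the axle is within about 0.15° of it. It is nearly centred across the slots, with the top camera reading -0.4 mm and the scene camera +1.4 mm, about their usual disagreement.
- **Floor:** the depth image shows a solid dark block directly under the axle at the near (-x) slot. I did not check the far slot that way.
- **Jars and shaker:** they are still where they were to within a few mm, which is detector noise.

**Reading that disagreed:** the cameras showed the fingertips about 38 mm higher than the reported TCP. I took the cameras as right for all heights, and the grasp and the contact height bore that out.

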